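Run the pick along the turntable seam, then bring the tastevin to the front and hold it

ROBOT

A 7-joint arm with a two-finger parallel gripper is mounted at the origin on the work surface. World frame = base frame: x ahead of the robot, y to its left, z up, the work surface at z = 0. Lengths are in m, angles in rad, forces in N, time in s.
With the tool pointing down it reaches from about 0.4 to 0.75 m from the base axis. Payload 19.5 kg.
Tool frame: the origin (TCP) lies at the very end of the fingers, on their centre line; the grasp point (between the pads) lies manip.pinch_z behind it (manip.pinch_z is the distance from the TCP to the grasp point, in m); z points along the fingers, y is the line along which they close (so a half turn about z gives the same grasp; the last joint's range is limited). The gripper opens to 85 mm and grips with 20 to 120 N. Pads are 22 mm wide; open, the fingers measure 114 mm over their backs; the gripper's body (76 mm by 85 mm) begins 54 mm behind the grasp point. The pads swing forward as they close: fully open they stand 13 mm farther back than shut.
Start: joints at [-1.381, 0.707, -0.028, 1.485, 0.022, 0.951, -0.075], TCP at [0.132, 0.56, 0.231] pointing down, gripper open.
Joint ranges: [-2.71, 2.71], [-0.32, 2.16], [-1.57, 1.52], [0, 2.45], [-1.46, 4.6], [0, 2.02], [-2.83, 2.83]. Speed limits (rad/s): [1.89, 1.89, 2.57, 2.57, 3.01, 3.01, 3.01].

INTERFACE

Orientations are given as a 3x3 rotation matrix whose columns are the frame's x, y, z axes.
In Python, from station import manip gives the robot as it stands.
- The arm moves only by the tool shift_gripper, called after ">>>" as name(argument=value, ...), one argument or row to a line, values as JSON. Schema: {"type":"object","properties":{"ticks":{"type":"object","properties":{"offsets":{"type":"array","items":{"type":"array","items":{"type":"number"},"minItems":5,"maxItems":5},"minItems":1,"maxItems":20}},"additionalProperties":false,"required":["offsets"]},"grip_n":{"type":"number"},"only":{"type":"string"},"quiet":{"type":"boolean"},"lines":{"type":"string"}},"required":["ticks"],"additionalProperties":false}. ticks is an object whose key "offsets" holds a list of rows, 1 to 20 of them, each of 5 numbers: the opening from 0.0 (shut) to 1.0 (fully open), then dx, dy, dz in shares of the most that a row can go, 1 being 62.5 mm, then a turn about the tool's z in rad; each row shifts and turns the commanded pose from where the row before left it, along the tool's axes as they then stand; what a row does not reach is not made up. A row lasts 1/8 s, in which the tool goes at most 0.0625 m and 0.188 rad, less where a joint would pass 70% of its speed; a pose out of reach is approached as far as the arm can. The fingers move at their own pace and stop on an object; grip_n is the grip in N (left out, the last holds). Time passes only in rows, so rows that do not move let the fingers close. The tool returns the time, the measured TCP pose, the force, the opening and the grip force at its end. only (a regular expression) keeps the lines of the reply that match it, lines (a string "A,B") keeps lines A to B, and quiet returns only ok. Input that does not fit is refused with a message, and nothing moves.
- manip.sense(): the state, without advancing time (a new reading comes with each control period).
- manip.snapshot(name): name is "scene" or "side" or "wrist"; returns the picture (384x512x3 uint8, red, green, blue); there is no depth.
- manip.calibration(name): a dict with "K" (3x3 intrinsics, pixels), "R" (3x3) and "t" (3): a world point X has camera coordinates R X + t; the wrist camera has in their place "hand_eye" (4x4, takes a point from camera to tool coordinates, whose origin is the TCP and whose axes are the flange's). Camera axes: x right, y down, z forward; pixel columns grow to the right and rows downward; lengths in m; the calibration is good to about 2 mm. The wrist camera is an equidistant fisheye: a pixel r from the principal point sees the ray r / f radians off the axis. A picture is of the moment at which its call begins: read the wrist's pose just before it. calibration takes no time and is no camera call.
- manip.sign_off(): hands the job in; it is judged then, once.
The state is a dict: "time": time; "q": joint angles; "dq": joint speeds; "joint_torque": joint torques, N m; "tool_pos": TCP position; "ee_rot": TCP orientation; "contact_force": force on the tool from outside, world axes, zero at the start; "moment": the same for the moment, N m; "gripper_width": opening from 0.0 (shut) to 1.0 (fully open); "gripper_force": force on a finger pad.
Only numpy, scipy, OpenCV 4.12 (cv2) and the standard library are available. Lean on these libraries where they do the work, as an engineer would, in place of code of your own. Each camera call takes 0.05 s, during which the arm holds its last target. There are 200 camera calls.

TASK

Take the cleaning pick from its stand and, holding it upright with its tip down on the floor of the gap around the brass turntable, draw it slowly (about 4 cm a second) along the gap the short way from the green dot to the blue dot, to be sure that nothing is caught there. Then put the tip in the copper cup on the platter and use it to turn the platter smoothly until the pearl dot in front of the silver tastevin lines up with the white pointer. Finish still gripping the pick, upright, with its tip pressed lightly on the floor of the cup to hold the platter still; leave the case, decanter and loupe alone.

Things in the scene. Friction and masses are not known exactly. Their poses are not given: they have to be found in the camera images.
- turntable: Fixed round turntable base, 290 mm across. Origin on its axis at counter height; its -x points to the white pointer. A dark wooden collar (radius 127 to 145 mm, top 24 mm above the counter) surrounds a turning brass platter (radius 113 mm, top also at 24 mm). Between them is an open ring gap, the seam: 14 mm wide, middle radius 120 mm, steel floor 10 mm above the counter.
- platter (a joint): Turn of the brass platter about the vertical axis, rad, positive anticlockwise seen from above; 0 (and 2 pi) with the pearl dot at the white pointer. Turns freely either way, over a full turn; friction 0.08 N m, but heavy: coasts some degrees after a fast push. Fixed on it: silver tastevin, steel corkscrew lying down, glass stopper (tallest, 52 mm above the platter), pearl pocket corkscrew.
- pointer (a point): Inner point of the white painted pointer on the collar (18 mm long, about 10 mm wide, on the robot's side), at the collar's inner edge: 127 mm from the axis, 24 mm above the counter.
- pearl (a point): White pearl dot (9 mm, thin black rim) inlaid in the platter near its rim just outside the tastevin, 107 mm from the axis: when it is lined up, the tastevin faces front.
- cup (a point): Copper turning cup standing on the platter: a round open-topped ring, bore 20 mm, outside 30 mm, 14 mm tall, 88 mm from the axis. The point is the centre of its floor, which is the platter's top, 24 mm above the counter. From the pearl dot it lies 75 degrees clockwise round the platter seen from above.
- pick: Cleaning pick, 130 mm long, about 50 g, loose, upright in the stand. Origin at its lower tip, z up along it. Round steel shank 8 mm thick for the lowest 50 mm, then a square pale wooden handle 16 x 16 mm, 80 mm long (sides along its x and y). In the stand the tip is 5 mm above the counter, the handle spans 55 to 135 mm; lift by 55 mm or more to clear the stand.
- pick_tip (a point): The lower end of the pick's steel shank (the pick's origin).
- stand: Fixed dark wooden block 60 x 60 x 55 mm with a 10 mm vertical hole through its middle, in which the pick stands. Left or right of the turntable. Origin under its centre.
- case: Red ring case 70 x 50 x 30 mm, loose, bystander, on the side of the turntable that the stand is not. Origin under its centre.
- decanter: Glass decanter, 100 mm across, 180 mm tall, loose, bystander beyond the turntable on the left. Origin under its centre.
- loupe: Dark jeweller's loupe, 36 mm across, 22 mm tall, loose, bystander beyond the turntable on the right. Origin under its centre.
- seam0 (a point): Point 0 of 0 to 6 along the seam (beside the green dot: the start of the seam run), in the middle of the gap, 120 mm from the axis, 1 mm above the gap's floor. The points are 14 degrees (29 mm) apart, anticlockwise seen from above; the coloured dots (12 mm) are on the collar beside points 0 and 6.
- seam1 (a point): Point 1 of 0 to 6 along the seam, in the middle of the gap, 120 mm from the axis, 1 mm above the gap's floor. The points are 14 degrees (29 mm) apart, anticlockwise seen from above; the coloured dots (12 mm) are on the collar beside points 0 and 6.
- seam2 (a point): Point 2 of 0 to 6 along the seam, in the middle of the gap, 120 mm from the axis, 1 mm above the gap's floor. The points are 14 degrees (29 mm) apart, anticlockwise seen from above; the coloured dots (12 mm) are on the collar beside points 0 and 6.
- seam3 (a point): Point 3 of 0 to 6 along the seam, in the middle of the gap, 120 mm from the axis, 1 mm above the gap's floor. The points are 14 degrees (29 mm) apart, anticlockwise seen from above; the coloured dots (12 mm) are on the collar beside points 0 and 6.
- seam4 (a point): Point 4 of 0 to 6 along the seam, in the middle of the gap, 120 mm from the axis, 1 mm above the gap's floor. The points are 14 degrees (29 mm) apart, anticlockwise seen from above; the coloured dots (12 mm) are on the collar beside points 0 and 6.
- seam5 (a point): Point 5 of 0 to 6 along the seam, in the middle of the gap, 120 mm from the axis, 1 mm above the gap's floor. The points are 14 degrees (29 mm) apart, anticlockwise seen from above; the coloured dots (12 mm) are on the collar beside points 0 and 6.
- seam6 (a point): Point 6 of 0 to 6 along the seam (beside the blue dot: the end of the seam run), in the middle of the gap, 120 mm from the axis, 1 mm above the gap's floor. The points are 14 degrees (29 mm) apart, anticlockwise seen from above; the coloured dots (12 mm) are on the collar beside points 0 and 6.

How it is judged:
On the way, in this order (a step that is already met when the one before it is completed fails the run):
1. the pick is out of the stand, in the fingers (contact force between the fingers and pick above 2 N and height (world z) of pick_tip above 0.045 m), for 0.1 s.
2. the held pick's tip is on the floor of the gap at seam point 0 (within 7 mm), the pick upright (contact force between the fingers and pick above 2 N and distance between pick_tip and seam0 below 0.007 m and angle between pick's own z axis and vertical below 0.3 rad), for 0.02 s.
3. the held pick's tip is on the floor of the gap at seam point 1 (within 7 mm), the pick upright (contact force between the fingers and pick above 2 N and distance between pick_tip and seam1 below 0.007 m and angle between pick's own z axis and vertical below 0.3 rad), for 0.02 s.
4. the held pick's tip is on the floor of the gap at seam point 2 (within 7 mm), the pick upright (contact force between the fingers and pick above 2 N and distance between pick_tip and seam2 below 0.007 m and angle between pick's own z axis and vertical below 0.3 rad), for 0.02 s.
5. the held pick's tip is on the floor of the gap at seam point 3 (within 7 mm), the pick upright (contact force between the fingers and pick above 2 N and distance between pick_tip and seam3 below 0.007 m and angle between pick's own z axis and vertical below 0.3 rad), for 0.02 s.
6. the held pick's tip is on the floor of the gap at seam point 4 (within 7 mm), the pick upright (contact force between the fingers and pick above 2 N and distance between pick_tip and seam4 below 0.007 m and angle between pick's own z axis and vertical below 0.3 rad), for 0.02 s.
7. the held pick's tip is on the floor of the gap at seam point 5 (within 7 mm), the pick upright (contact force between the fingers and pick above 2 N and distance between pick_tip and seam5 below 0.007 m and angle between pick's own z axis and vertical below 0.3 rad), for 0.02 s.
8. the held pick's tip is on the floor of the gap at seam point 6 (within 7 mm), the pick upright (contact force between the fingers and pick above 2 N and distance between pick_tip and seam6 below 0.007 m and angle between pick's own z axis and vertical below 0.3 rad), for 0.02 s.
9. the held pick's tip is in the copper cup while the pearl dot is still over 30 mm from lining up (contact force between the fingers and pick above 2 N and horizontal distance between pick_tip and cup below 0.01 m and z of pick_tip in the frame of cup between -0.006 and 0.008 m and horizontal distance between pearl and pointer above 0.05 m), for 0.1 s.
At the end, for the whole second after the job is handed in: Fingers grip the pick (over 2 N), upright within 0.3 rad, its tip in the copper cup (10 mm of centre, under 8 mm above the floor) pressing over 0.5 N; pearl and pointer points under 23.5 mm apart horizontally (20 is perfect; 6 degrees off); platter slower than 0.05 rad/s (contact force between the fingers and pick above 2 N and horizontal distance between pick_tip and cup below 0.01 m and z of pick_tip in the frame of cup between -0.006 and 0.008 m and contact force between pick and turntable above 0.5 N and angle between pick's own z axis and vertical below 0.3 rad and horizontal distance between pearl and pointer below 0.0235 m and velocity of joint platter between -0.05 and 0.05 rad/s); the arm keeps its last pose, push and grip.
It fails at once if the pick moves faster than 0.15 m/s while its tip is down in the seam (linear speed of pick above 0.15 m/s and height (world z) of pick_tip below 0.016 m and horizontal distance between pick_tip and turntable between 0.112 and 0.128 m).
It fails at once if the platter is jerked: it turns faster than 2.5 rad/s (velocity of joint platter above 2.5 rad/s or velocity of joint platter below -2.5 rad/s).
It fails at once if the pick is forced against the turntable with more than 60 N (contact force between pick and turntable above 60 N).
It fails at once if the case, decanter or loupe is moved more than 20 mm (distance of any of case, decanter, loupe from where it was at the start of the episode above 0.02 m).
It also fails if it takes over 72 s, if anything falls off the work surface, if the arm or the gripper's body presses on something with over 40 N, if the wrist force passes 120 N, or if a joint passes its speed limit or range.

## Working session

There is one attempt and no reset: what is moved stays moved. The work goes in short steps, Python scripts to look and compute and a tool call to move; the robot and the scene stay as the last step left them, time stands still between calls to the robot, and variables do not carry over. Pictures are saved under pics/ and viewed, at most 10 in all, crops included, and the job is handed in when it is done.

```bash
ls; mkdir -p pics; python3 - <<'E'
from station import manip
import cv2,numpy as np
s=manip.sense();print(s['time'],s['tool_pos'],np.round(s['ee_rot'],3).tolist(),manip.pinch_z,s['gripper_width'])
for n in("scene","side"):
    c=manip.calibration(n);print(n,np.round(c['K'],1).tolist(),np.round(c['R'],3).tolist(),np.round(c['t'],3))
    cv2.imwrite(f'pics/{n}0.png',manip.snapshot(n)[:,:,::-1])
E
```

```text
pics
station.py
0.0 [0.13203214 0.55937392 0.23082068] [[-0.973, 0.23, -0.0], [0.23, 0.973, -0.001], [-0.0, -0.001, -1.0]] 0.0187 1.00073767521788
scene [[406.0, 0.0, 255.2], [0.0, 406.0, 188.6], [0.0, 0.0, 1.0]] [[0.29, 0.957, -0.001], [0.725, -0.22, -0.653], [-0.625, 0.189, -0.757]] [-0.164 -0.406  1.27 ]
side [[402.1, 0.0, 259.0], [0.0, 402.1, 190.7], [0.0, 0.0, 1.0]] [[0.967, -0.256, 0.003], [-0.163, -0.624, -0.764], [0.197, 0.738, -0.645]] [-0.566  0.142  0.871]
```

View pics/scene0.png

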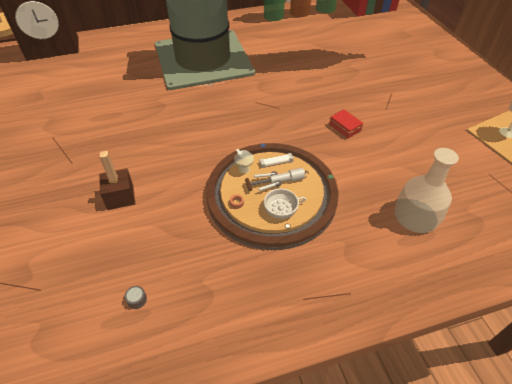

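View pics/side0.png

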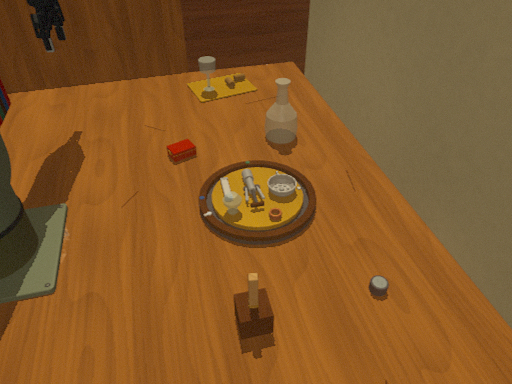

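The scene view shows the turntable at (272,192), the cup at (236,201), the pearl at (287,226), green at (331,177), blue at (263,145) and the pick top at (105,153). The side view shows the turntable at (257,198), the pointer at (209,213), the cup at (275,214) and the pick top at (253,275). I'll zoom in on these in one composite.

```bash
cat > h.py <<'E'
import numpy as np,cv2
from station import manip
C={n:manip.calibration(n) for n in("scene","side")}
def proj(n,X):
    c=C[n];p=(np.asarray(c['R'])@np.atleast_2d(X).T).T+np.asarray(c['t']);p=p@np.asarray(c['K']).T
    return p[:,:2]/p[:,2:]
def ray(n,uv,z):
    c=C[n];R=np.asarray(c['R']);o=-R.T@np.asarray(c['t']);d=R.T@np.linalg.solve(c['K'],[uv[0],uv[1],1.])
    return o+d*(z-o[2])/d[2]
E
python3 - <<'E'
from h import *
t=[]
for n,x,y,w in(("scene",198,140,144),("side",190,152,136),("scene",90,140,80),("side",220,262,80)):
    im=cv2.imread(f'pics/{n}0.png')[y:y+w*3//4,x:x+w];t.append(cv2.resize(im,(400,300),interpolation=cv2.INTER_CUBIC))
cv2.imwrite('pics/comp.png',np.vstack([np.hstack(t[:2]),np.hstack(t[2:])]))
for n,l in(("scene",dict(c=(272,192),cup=(236,203),pearl=(287,226),g=(331,177),b=(263,145))),("side",dict(c=(257,198),cup=(275,217),pearl=(299,187),g=(249,162),b=(201,198),ptr=(209,213)))):
    for k,v in l.items(): print(n,k,ray(n,v,.024).round(3))
print(ray('scene',(105,153),.135),ray('side',(253,275),.135))
E
```

```text
scene c [0.601 0.028 0.024]
scene cup [ 0.608 -0.055  0.024]
scene pearl [0.695 0.028 0.024]
scene g [0.598 0.168 0.024]
scene b [0.454 0.054 0.024]
side c [0.585 0.016 0.024]
side cup [ 0.609 -0.059  0.024]
side pearl [0.698 0.03  0.024]
side g [0.601 0.166 0.024]
side b [0.453 0.051 0.024]
side ptr [ 0.463 -0.007  0.024]
[ 0.49764657 -0.28884929  0.135     ] [ 0.49802197 -0.29198498  0.135     ]
```

View pics/comp.png

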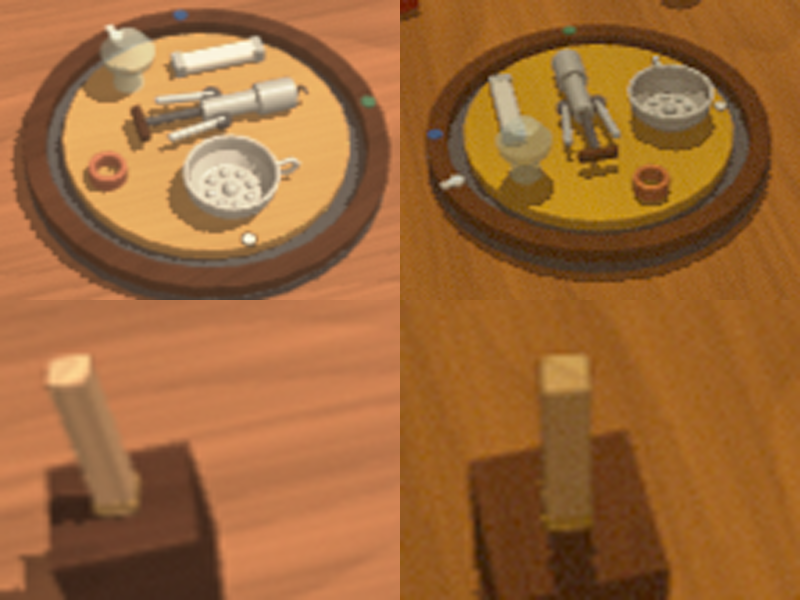

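The composite confirms the cup at tile (107,170) and pearl at (249,239). The pointer is at side tile (453,182), just beside the stopper in the scene view. Next I'll fit these at sub-pixel level.

```bash
python3 - <<'E'
from h import *
from scipy.optimize import least_squares
for n,box in(("scene",(198,140,144)),("side",(190,152,136))):
    im=cv2.imread(f'pics/{n}0.png');hsv=cv2.cvtColor(im,cv2.COLOR_BGR2HSV);x,y,w=box;roi=np.zeros(im.shape[:2],np.uint8);roi[y:y+w*3//4,x:x+w]=1
    b,g,r=[im[...,i].astype(int) for i in range(3)]
    for k,m in(("blue",(b>r+25)&(b>g+10)),("green",(g>r+20)&(g>b+10))):
        m=(m&(roi>0)).astype(np.uint8);nn,_,st,ce=cv2.connectedComponentsWithStats(m)
        for i in range(1,nn):
            if st[i,4]>2: print(n,k,st[i,4],ray(n,ce[i],.024).round(4))
    # dark/gray seam+collar vs platter: platter hull = bright yellow
    c0=ray(n,(272,192) if n=="scene" else (257,198),.024)
    th=np.radians(np.arange(0,360,3)); c=np.array([.593,.02])
    V=cv2.GaussianBlur(im,(3,3),0)[...,2].astype(np.float32)
    for it in range(3):
        for R0,z,lab in((.113,.024,'platter'),(.145,.024,'outer')):
            rr=np.arange(R0-.012,R0+.012,.0004);P=[]
            for a in th:
                u=proj(n,np.c_[c[0]+rr*np.cos(a),c[1]+rr*np.sin(a),np.full(len(rr),z)]).astype(np.float32)
                v=cv2.remap(V,u[:,0][None],u[:,1][None],cv2.INTER_LINEAR)[0];d=np.gradient(v)
                d=-d if lab=='platter' else d
                i=d.argmax()
                if d[i]>1: P.append((c[0]+rr[i]*np.cos(a),c[1]+rr[i]*np.sin(a)))
            P=np.array(P)
            s=least_squares(lambda p:np.hypot(P[:,0]-p[0],P[:,1]-p[1])-p[2],[*c,R0],loss='soft_l1',f_scale=.001)
            if lab=='platter': c=s.x[:2]
            if it==2: print(n,lab,len(P),s.x.round(4),np.abs(s.fun).mean().round(4))
def T(n,x,y): # composite px->image px
    x0,y0,w=dict(scene=(198,140,144),side=(190,152,136))[n];return ((x+.5)*w/400-.5+x0,(y+.5)*w/400-.5+y0)
print('cup s',ray('scene',T('scene',107,164),.038),'side',ray('side',T('side',251,177),.038))
print('pearl',ray('scene',T('scene',249,239),.024),ray('side',T('side',320,105),.024))
print('ptr in',ray('side',T('side',65,179),.024),'out',ray('side',T('side',42,186),.024),'scene',ray('scene',T('scene',112,32),.024))
q=[ray('scene',(90+a/5,140+b/5),.135)[:2] for a,b in((55,356),(92,354),(87,383),(46,388))];print(np.round(q,4),np.mean(q,0))
q=[ray('side',(220+a/5,262+b/5),.135)[:2] for a,b in((142,354),(189,354),(190,391),(140,391))];print(np.round(q,4),np.mean(q,0))
E
```

```text
scene blue 9 [0.4529 0.0527 0.024 ]
scene green 9 [0.5941 0.1675 0.024 ]
scene platter 120 [0.5883 0.0317 0.1128] 0.0007
scene outer 120 [0.5945 0.0277 0.1485] 0.002
side blue 9 [0.454 0.054 0.024]
side green 3 [0.5962 0.1674 0.024 ]
side platter 120 [0.5887 0.0309 0.1132] 0.0011
side outer 93 [0.5876 0.0258 0.1468] 0.0024
cup s [ 0.60784872 -0.05385966  0.038     ] side [ 0.60893395 -0.05635166  0.038     ]
pearl [0.69503407 0.02935216 0.024     ] [0.69649317 0.02929444 0.024     ]
ptr in [ 0.46946246 -0.0068755   0.024     ] out [ 0.4504897  -0.01025951  0.024     ] scene [ 0.45687855 -0.00920798  0.024     ]
[[ 0.6445 -0.304 ]
 [ 0.6473 -0.2916]
 [ 0.6597 -0.2941]
 [ 0.6578 -0.3077]] [ 0.65233334 -0.2993601 ]
[[ 0.4659 -0.3917]
 [ 0.4792 -0.3952]
 [ 0.4765 -0.4065]
 [ 0.4627 -0.4029]] [ 0.4710844  -0.39908509]
```

```bash
python3 - <<'E'
from h import *
for n,o,Q in(('scene',(90,140),((55,56),(92,54),(87,83),(46,88))),('side',(220,262),((142,54),(189,54),(190,91),(140,91)))):
    q=np.array([ray(n,(o[0]+(a+.5)/5-.5,o[1]+(b+.5)/5-.5),.135)[:2] for a,b in Q]);e=np.roll(q,-1,0)-q
    print(q.mean(0).round(4),np.linalg.norm(e,axis=1).round(4),np.degrees(np.arctan2(e[:,1],e[:,0])).round(0)%90)
    # handle edges bottom at stand top 0.055
for n,u in(('scene',(90+118/5,140+208/5)),('side',(220+168/5,262+222/5))): print('front bottom edge z.055',ray(n,u,.055))
for n,u in(('scene',(421,212)),('side',(281,133)),('scene',(347,127)),('side',(182,153))): print(ray(n,u,.01))
E
```

```text
[ 0.4987 -0.2916] [0.0145 0.0165 0.0156 0.018 ] [78. 80. 83. 76.]
[ 0.4969 -0.294 ] [0.0157 0.0151 0.0164 0.0151] [75. 77. 75. 74.]
front bottom edge z.055 [ 0.50081927 -0.29315743  0.055     ]
front bottom edge z.055 [ 0.49688642 -0.29853637  0.055     ]
[0.73470767 0.31759637 0.01      ]
[0.73681491 0.30656026 0.01      ]
[0.43799336 0.28550572 0.01      ]
[0.43041707 0.27558364 0.01      ]
```

Careful with the scale: shifts go in shares of 62.5 mm. That gives: -0.041 m is -0.656, -0.022 m is -0.352.

>>> shift_gripper(
  ticks={"offsets": [[1,-0.656,-0.352,0,0],[1,-0.656,-0.352,0,0],[1,-0.656,-0.352,0,0],[1,-0.656,-0.352,0,0],[1,-0.656,-0.352,0,0],[1,-0.656,-0.352,0,0],[1,-0.656,-0.352,0,0],[1,-0.656,-0.352,0,0],[1,-0.656,-0.352,0,0],[1,-0.656,-0.352,0,0],[1,-0.224,-0.832,0,0],[1,-0.224,-0.832,0,0],[1,-0.224,-0.832,0,0],[1,-0.224,-0.832,0,0],[1,-0.224,-0.832,0,0],[1,-0.224,-0.832,0,0],[1,-0.224,-0.832,0,0],[1,-0.224,-0.832,0,0],[1,-0.224,-0.832,0,0],[1,-0.224,-0.832,0,0]]},
  grip_n=40,
)

```text
time: 2.6
tool_pos: [0.4971, -0.2887, 0.2312]
ee_rot: [[-0.973, 0.23, -0.0], [0.23, 0.973, 0.0], [0.0, 0.0, -1.0]]
contact_force: [1.2, 0.1, 0.9]
gripper_width: 0.999
gripper_force: 0.0
```

```bash
cat >> h.py <<'E'
def wray(uv,z,s,c):
    K=np.asarray(c['K']);H=np.asarray(c['hand_eye']);d=np.array([(uv[0]-K[0,2])/K[0,0],(uv[1]-K[1,2])/K[1,1]]);r=np.linalg.norm(d)
    v=np.array([*(d/r*np.sin(r)),np.cos(r)]) if r>0 else np.array([0,0,1.]);R=np.asarray(s['ee_rot'])
    o=R@H[:3,3]+s['tool_pos'];v=R@H[:3,:3]@v
    return o+v*(z-o[2])/v[2]
def wproj(X,s,c):
    K=np.asarray(c['K']);H=np.asarray(c['hand_eye']);p=H[:3,:3].T@(np.asarray(s['ee_rot']).T@(np.asarray(X)-s['tool_pos'])-H[:3,3])
    r=np.arctan2(np.hypot(p[0],p[1]),p[2]);d=p[:2]/np.hypot(p[0],p[1])*r
    return K[0,0]*d[0]+K[0,2],K[1,1]*d[1]+K[1,2]
E
python3 - <<'E'
from h import *
s=manip.sense();c=manip.calibration('wrist');print(np.round(c['K'],1).tolist(),np.round(c['hand_eye'],3).tolist())
cv2.imwrite('pics/w1.png',manip.snapshot('wrist')[:,:,::-1])
print(wproj([.498,-.2925,.135],s,c),s['tool_pos'])
E
```

```text
[[297.3, 0.0, 251.8], [0.0, 297.3, 194.1], [0.0, 0.0, 1.0]] [[0.0, -0.948, -0.318, 0.082], [1.0, -0.0, 0.0, -0.001], [-0.0, -0.318, 0.948, -0.142], [0.0, 0.0, 0.0, 1.0]]
(np.float64(248.68405049676795), np.float64(198.08934210790227)) [ 0.49709859 -0.28870954  0.23121911]
```

View pics/w1.png

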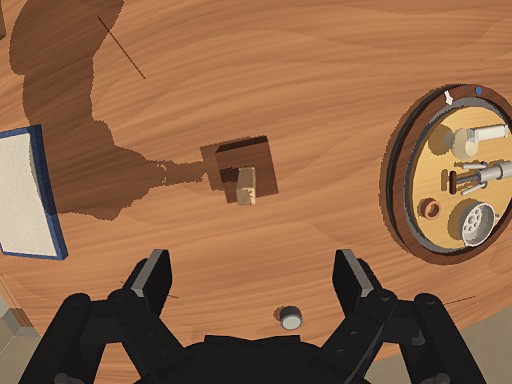

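The wrist view shows the handle top at about (246,201) against a prediction of (248.7,198), so it is nearly aligned with the fingers.

```bash
python3 - <<'E'
from h import *
s=manip.sense();c=manip.calibration('wrist')
im=cv2.imread('pics/w1.png')[155:215,215:285];hsv=cv2.cvtColor(im,cv2.COLOR_BGR2HSV)
m=((im[...,2]>165)&(im[...,1]>130)).astype(np.uint8);m[:35]=0
for r in m[34:55,15:48]: print(''.join('.#'[v] for v in r))
ys,xs=np.nonzero(m);print(xs.mean()+215,ys.mean()+155,len(xs),wray((xs.mean()+215,ys.mean()+155),.135,s,c),wray((246,201),.135,s,c))
q=cv2.minAreaRect(np.c_[xs,ys].astype(np.float32));print(q)
E
```

```text
.................................
..................#######........
..................#...###........
.....................####........
...................######........
...................######........
....................#####........
......................###........
....................#####.......#
....................######.######
.....................#####.###.#.
.....................#####...##..
.....................#####.......
.....................#####.......
..#####...............####.......
#######...............###........
#######..........................
####....######...................
.................................
................#..#.#......#####
..............###......##########
252.55228758169935 205.18954248366015 612 [ 0.50305607 -0.29874839  0.135     ] [ 0.4980541 -0.3032622  0.135    ]
((34.5, 47.0), (24.0, 69.0), 90.0)
```

```bash
python3 - <<'E'
from h import *
s=manip.sense();c=manip.calibration('wrist');print(s['tool_pos'],s['time'])
for uv in((246,201),(240,205),(255,204),(256,169),(238,170)):
  X=wray(uv,.135,s,c);print(X,wproj(X,s,c))
im=cv2.imread('pics/w1.png')[150:220,205:295];cv2.imwrite('pics/w1c.png',cv2.resize(im,(720,560),interpolation=cv2.INTER_CUBIC))
E
```

```text
[ 0.49545902 -0.29628669  0.23071373] 2.65
[ 0.4980541 -0.3032622  0.135    ] (np.float64(246.0), np.float64(201.00000000000003))
[ 0.5003754  -0.30912696  0.135     ] (np.float64(239.99999999999997), np.float64(205.00000000000006))
[ 0.50249337 -0.2964655   0.135     ] (np.float64(254.99999999999997), np.float64(204.0))
[ 0.47289759 -0.28852156  0.135     ] (np.float64(255.99999999999997), np.float64(169.0))
[ 0.47022284 -0.30310438  0.135     ] (np.float64(237.99999999999994), np.float64(170.0))
```

View pics/w1c.png

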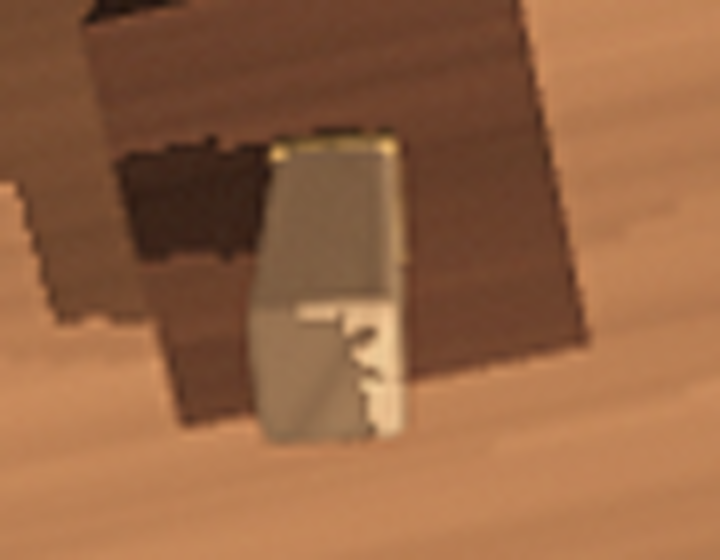

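The crop shows the handle top with its centre at about (246.4,196.2), square to the fingers within 1°. That puts the pick at about (0.497,-0.293).

>>> shift_gripper(
  ticks={"offsets": [[1,0,0,0,0],[1,0,0,0,0]]},
)

```text
time: 2.9
tool_pos: [0.4975, -0.2859, 0.2313]
ee_rot: [[-0.974, 0.229, -0.0], [0.229, 0.974, 0.001], [0.0, 0.001, -1.0]]
contact_force: [0.4, 0.1, -0.5]
gripper_width: 1.002
gripper_force: 0.0
```

>>> shift_gripper(
  ticks={"offsets": [[1,-0.016,-0.096,0,0],[1,0,0,0.288,0],[1,0,0,0.288,0],[1,0,0,0.288,0],[1,0,0,0.288,0],[1,0,0,0.288,0],[1,0,0,0.288,0],[1,0,0,0.288,0],[1,0,0,0.288,0],[1,0,0,0,0],[0,0,0,0,0],[0,0,0,0,0],[0,0,0,0,0],[0,0,0,0,0],[0,0,0,0,0],[0,0,0,0,0],[0,0,0,0,0],[0,0,0,0,0]]},
  grip_n=40,
)

```text
time: 5.15
tool_pos: [0.4971, -0.2931, 0.0876]
ee_rot: [[-0.973, 0.23, 0.0], [0.23, 0.973, -0.0], [-0.0, -0.0, -1.0]]
contact_force: [-0.8, 0.5, 6.4]
gripper_width: 0.18
gripper_force: 41.7
```

In the tool's units: -0.017 m is -0.272.

>>> shift_gripper(
  ticks={"offsets": [[0,0,0,-0.272,0],[0,0,0,-0.272,0],[0,0,0,-0.272,0],[0,0,0,-0.272,0],[0,0,0,-0.272,0],[0,0,0,-0.272,0],[0,0,0,0,0]]},
)

```text
time: 6.02
tool_pos: [0.4973, -0.2932, 0.191]
ee_rot: [[-0.973, 0.23, 0.002], [0.23, 0.973, -0.001], [-0.002, -0.001, -1.0]]
contact_force: [-0.3, 0.3, -0.7]
gripper_width: 0.182
gripper_force: 41.0
```

>>> shift_gripper(
  ticks={"offsets": [[0,0.0096,0.608,0,0],[0,0.0096,0.608,0,0],[0,0.0096,0.608,0,0],[0,0.0096,0.608,0,0],[0,0.0096,0.608,0,0],[0,0.0096,0.608,0,0],[0,0.0096,0.608,0,0],[0,0.0096,0.608,0,0],[0,0.0096,0.608,0,0],[0,0.0096,0.608,0,0],[0,0.0096,0.608,0,0],[0,0.0096,0.592,0,0],[0,0,0,0,0],[0,0,0,0,0],[0,0,0,0,0],[0,0,0,0,0]]},
)

```text
time: 8.02
tool_pos: [0.5945, 0.1508, 0.1894]
ee_rot: [[-0.973, 0.231, -0.0], [0.231, 0.973, -0.0], [-0.0, -0.0, -1.0]]
contact_force: [0.2, 0.2, -0.5]
gripper_width: 0.178
gripper_force: 41.0
```

```bash
python3 - <<'E'
from h import *
s=manip.sense();print(s['tool_pos'])
t=[]
for n in("scene","side"):
    im=manip.snapshot(n)[:,:,::-1].copy();cv2.imwrite(f'pics/{n}1.png',im)
    tip=np.array(s['tool_pos'])-[0,0,.0826];u=proj(n,tip)[0];print(n,u,proj(n,tip+[0,0,.05]))
    x,y=(u-[40,20]).astype(int);print(x,y);t.append(cv2.resize(im[y:y+60,x:x+80],(400,300),interpolation=cv2.INTER_CUBIC))
cv2.imwrite('pics/tip1.png',np.hstack(t))
E
```

```text
[0.59451502 0.15079785 0.18937084]
scene [328.21489119 150.98865978] [[331.62212524 132.81717645]]
288 130
side [247.32957504 139.62401547] [[247.00473874 122.57847144]]
207 119
```

View pics/tip1.png

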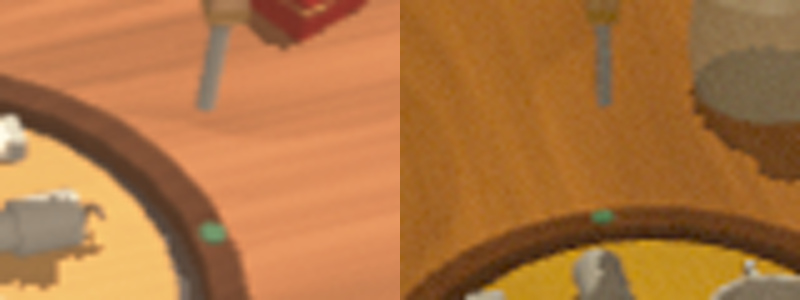

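The tip sits at scene (328.6,151.0) and side (247.4,139.4), within half a pixel of the prediction. Now I'll descend into the seam.

In the tool's units: 0.016 m is 0.256, 0.011 m is 0.176.

>>> shift_gripper(
  ticks={"offsets": [[0,0,0,0.256,0],[0,0,0,0.256,0],[0,0,0,0.256,0],[0,0,0,0.256,0],[0,0,0,0.176,0],[0,0,0,0,0],[0,0,0,0,0]]},
)

```text
time: 9.0
tool_pos: [0.5947, 0.1515, 0.1147]
ee_rot: [[-0.973, 0.23, 0.001], [0.23, 0.973, 0.0], [-0.001, 0.0, -1.0]]
contact_force: [0.4, -0.0, -1.1]
gripper_width: 0.181
gripper_force: 41.0
```

```bash
python3 - <<'E'
from h import *
s=manip.sense();t=[]
for n in("scene","side"):
    im=manip.snapshot(n)[:,:,::-1].copy();u=proj(n,[.5948,.1511,.024])[0]
    tip=np.array(s['tool_pos'])-[0,0,.0826];print(n,proj(n,tip),u,tip)
    x,y=(u-[40,35]).astype(int);print(x,y);t.append(cv2.resize(im[y:y+60,x:x+80],(400,300),interpolation=cv2.INTER_CUBIC))
cv2.imwrite('pics/tip2.png',np.hstack(t))
E
```

```text
scene [[323.98858801 175.27823601]] [323.3737506  177.80304354] [0.59472036 0.15149949 0.03212356]
283 142
side [[247.79133193 163.01305626]] [247.90124798 165.53036529] [0.59472036 0.15149949 0.03212356]
207 130
```

View pics/tip2.png

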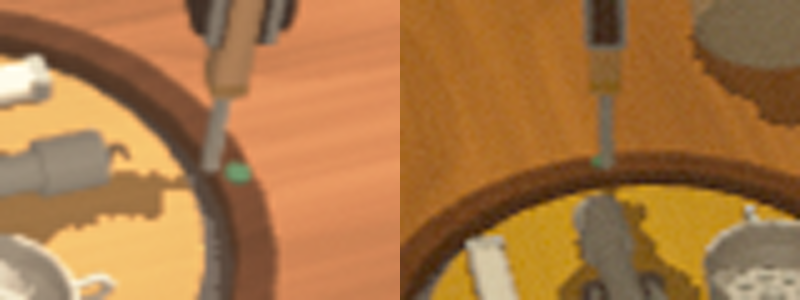

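The tip is above the gap, between the platter and the collar at the green dot. I'll lower it to the floor.

In the tool's units: 0.004 m is 0.064, 0.005 m is 0.08.

>>> shift_gripper(
  ticks={"offsets": [[0,0,0,0.08,0],[0,0,0,0.08,0],[0,0,0,0.064,0],[0,0,0,0.064,0],[0,0,0,0.048,0],[0,0,0,0,0],[0,0,0,0,0]]},
)

```text
time: 9.98
tool_pos: [0.5945, 0.1515, 0.0934]
ee_rot: [[-0.973, 0.23, 0.0], [0.23, 0.973, -0.0], [-0.0, 0.0, -1.0]]
contact_force: [0.1, 0.0, -0.6]
gripper_width: 0.182
gripper_force: 41.0
```

In the tool's units: 0.001 m is 0.016.

>>> shift_gripper(
  ticks={"offsets": [[0,0,0,0.016,0],[0,0,0,0.016,0],[0,0,0,0,0]]},
)

```text
time: 10.35
tool_pos: [0.5949, 0.1515, 0.0924]
ee_rot: [[-0.973, 0.23, 0.001], [0.23, 0.973, 0.0], [-0.001, 0.0, -1.0]]
contact_force: [-3.7, -0.8, 16.9]
gripper_width: 0.184
gripper_force: 43.4
```

```bash
python3 - <<'E'
import numpy as np
R=np.array([[-.973,.23],[.23,.973]]);c=np.array([.5885,.0313])
a=np.radians(87+14*np.arange(7));P=c+.12*np.c_[np.cos(a),np.sin(a)];print(P.round(4),((np.diff(P,axis=0)/6)@R).round(4))
E
```

```text
[[0.5948 0.1511]
 [0.5656 0.1491]
 [0.5378 0.1401]
 [0.513  0.1246]
 [0.4927 0.1035]
 [0.478  0.0782]
 [0.47   0.0501]] [[ 0.0047 -0.0014]
 [ 0.0042 -0.0025]
 [ 0.0034 -0.0035]
 [ 0.0025 -0.0042]
 [ 0.0014 -0.0047]
 [ 0.0002 -0.0049]]
```

>>> shift_gripper(
  ticks={"offsets": [[0,0.0752,-0.0224,-0.016,0],[0,0.0752,-0.0224,0,0],[0,0.0752,-0.0224,0,0],[0,0.0752,-0.0224,0,0],[0,0.0752,-0.0224,0,0],[0,0.0752,-0.0224,0,0],[0,0.0672,-0.04,0,0],[0,0.0672,-0.04,0,0],[0,0.0672,-0.04,0,0],[0,0.0672,-0.04,0,0],[0,0.0672,-0.04,0,0],[0,0.0672,-0.04,0,0],[0,0,0,0,0]]},
)

```text
time: 11.98
tool_pos: [0.537, 0.141, 0.0925]
ee_rot: [[-0.973, 0.23, 0.0], [0.23, 0.973, 0.0], [-0.0, 0.0, -1.0]]
contact_force: [1.8, 0.9, 6.5]
gripper_width: 0.183
gripper_force: 41.9
```

```bash
python3 - <<'E'
from h import *
s=manip.sense();t=[]
for n in("scene","side"):
    im=manip.snapshot(n)[:,:,::-1].copy();u=proj(n,[.5378,.1401,.024])[0]
    x,y=(u-[40,35]).astype(int);t.append(cv2.resize(im[y:y+60,x:x+80],(400,300),interpolation=cv2.INTER_CUBIC))
cv2.imwrite('pics/tip3.png',np.hstack(t))
E
```

```text
(no output)
```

View pics/tip3.png

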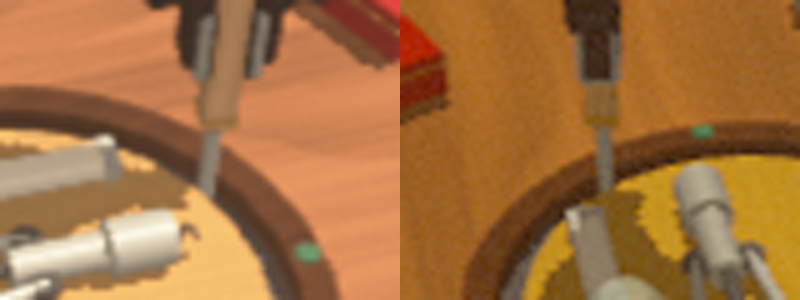

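The tip is in the gap with small side forces, so I'll continue to the blue dot.

In the tool's units: -0.0036 m is -0.0576, 0.0033 m is 0.0528.

>>> shift_gripper(
  ticks={"offsets": [[0,0.0528,-0.0576,0,0],[0,0.0528,-0.0576,0,0],[0,0.0528,-0.0576,0,0],[0,0.0528,-0.0576,0,0],[0,0.0528,-0.0576,0,0],[0,0.0528,-0.0576,0,0],[0,0.04,-0.0672,0,0],[0,0.04,-0.0672,0,0],[0,0.04,-0.0672,0,0],[0,0.04,-0.0672,0,0],[0,0.04,-0.0672,0,0],[0,0.04,-0.0672,0,0],[0,0,0,0,0]]},
)

```text
time: 13.7
tool_pos: [0.4923, 0.1036, 0.0925]
ee_rot: [[-0.973, 0.23, 0.0], [0.23, 0.973, 0.0], [-0.0, 0.0, -1.0]]
contact_force: [1.9, 1.2, 6.8]
gripper_width: 0.183
gripper_force: 42.0
```

>>> shift_gripper(
  ticks={"offsets": [[0,0.0224,-0.0752,0,0],[0,0.0224,-0.0752,0,0],[0,0.0224,-0.0752,0,0],[0,0.0224,-0.0752,0,0],[0,0.0224,-0.0752,0,0],[0,0.0224,-0.0752,0,0],[0,0.0032,-0.0784,0,0],[0,0.0032,-0.0784,0,0],[0,0.0032,-0.0784,0,0],[0,0.0032,-0.0784,0,0],[0,0.0032,-0.0784,0,0],[0,0.0032,-0.0784,0,0],[0,0,0,0,0],[0,0,0,0,0]]},
)

```text
time: 15.45
tool_pos: [0.4697, 0.0499, 0.0925]
ee_rot: [[-0.973, 0.229, -0.0], [0.229, 0.973, 0.0], [0.0, 0.0, -1.0]]
contact_force: [1.5, 1.7, 7.3]
gripper_width: 0.183
gripper_force: 42.1
```

```bash
python3 - <<'E'
from h import *
s=manip.sense();t=[]
for n,(x,y,w) in(("scene",(198,140,144)),("side",(190,152,136))):
    im=manip.snapshot(n)[:,:,::-1].copy();cv2.imwrite(f'pics/{n}4.png',im)
    t.append(cv2.resize(im[y:y+w*3//4,x:x+w],(400,300),interpolation=cv2.INTER_CUBIC))
cv2.imwrite('pics/tip4.png',np.hstack(t))
E
```

```text
(no output)
```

View pics/tip4.png

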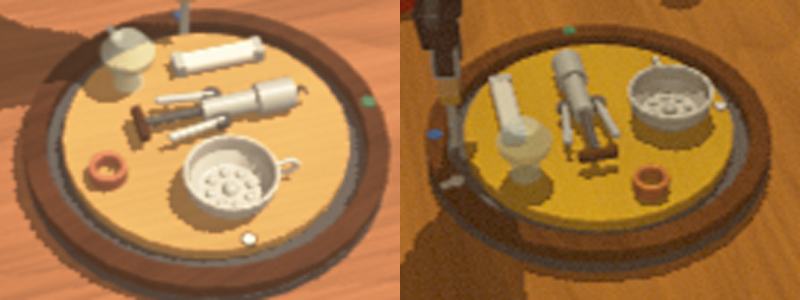

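The platter is unmoved and the tip is at the blue dot. Next I'll lift and move above the cup.

In the tool's units: -0.02 m is -0.32, 0.016 m is 0.256.

>>> shift_gripper(
  ticks={"offsets": [[0,0,0,-0.16,0],[0,0,0,-0.24,0],[0,0,0,-0.24,0],[0,0,0,-0.24,0],[0,0,0,-0.24,0],[0,0,0,-0.24,0],[0,-0.32,-0.1408,0,0],[0,-0.32,-0.1408,0,0],[0,-0.32,-0.1408,0,0],[0,-0.32,-0.1408,0,0],[0,-0.32,-0.1408,0,0],[0,-0.32,-0.1408,0,0],[0,-0.32,-0.1408,0,0],[0,-0.32,-0.1408,0,0],[0,0,0,0,0],[0,0,0,0.256,0],[0,0,0,0.256,0],[0,0,0,0,0],[0,0,0,0,0],[0,0,0,0,0]]},
)

```text
time: 18.05
tool_pos: [0.6096, -0.0557, 0.1457]
ee_rot: [[-0.973, 0.23, 0.001], [0.23, 0.973, -0.0], [-0.001, 0.0, -1.0]]
contact_force: [0.0, 0.3, -0.2]
gripper_width: 0.178
gripper_force: 40.9
```

```bash
python3 - <<'E'
from h import *
s=manip.sense();t=[]
for n in ("scene","side"):
    im=manip.snapshot(n)[:,:,::-1].copy();u=proj(n,[.609,-.055,.038])[0]
    tip=np.array(s['tool_pos'])-[0,0,.0826];x,y=(u-[40,35]).astype(int)
    f=lambda X:((proj(n,X)[0]-[x,y]+.5)*5-.5).round(1)
    print(n,'tip',f(tip),tip,'rimc',f([.609,-.055,.038]),f([.609,-.055,.024]))
    t.append(cv2.resize(im[y:y+60,x:x+80],(400,300),interpolation=cv2.INTER_CUBIC))
cv2.imwrite('pics/tip5.png',np.hstack(t))
E
```

```text
scene tip [202.6 140.9] [ 0.6096328  -0.0556971   0.06313797] rimc [206.1 178.2] [207.3 199.2]
side tip [209.7 139.4] [ 0.6096328  -0.0556971   0.06313797] rimc [206.4 179.3] [205.5 201.3]
```

View pics/tip5.png

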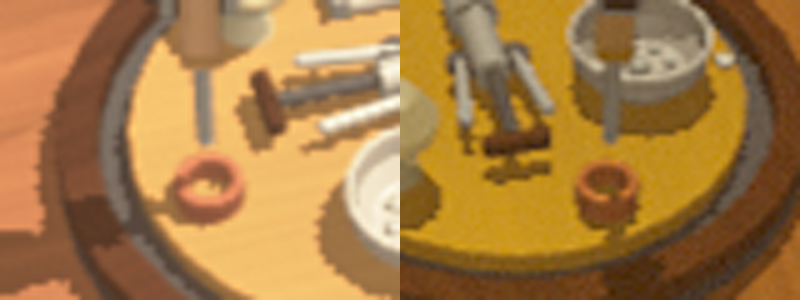

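The tip is at (205,141) in the scene crop and (611,139) in the side crop. The ring's rim centre is at (209,180) and (606,182), so they are aligned to within 1 mm. I'll lower it into the cup.

>>> shift_gripper(
  ticks={"offsets": [[0,0.016,0,0.128,0],[0,0,0,0.128,0],[0,0,0,0.112,0],[0,0,0,0.096,0],[0,0,0,0.064,0],[0,0,0,0.048,0],[0,0,0,0.032,0],[0,0,0,0,0],[0,0,0,0,0]]},
)

```text
time: 19.27
tool_pos: [0.6086, -0.0555, 0.1075]
ee_rot: [[-0.973, 0.23, 0.0], [0.23, 0.973, -0.0], [-0.0, -0.0, -1.0]]
contact_force: [0.1, -0.4, -1.9]
gripper_width: 0.181
gripper_force: 40.9
```

```bash
python3 - <<'E'
import numpy as np
R=np.array([[-.973,.23],[.23,.973]]);c=np.array([.5885,.0313])
a=np.radians(-76-14*np.arange(13));P=c+.088*np.c_[np.cos(a),np.sin(a)];D=(np.diff(P,axis=0)/3)@R
for x,p in zip(D,P[1:]):print(x.round(4),p.round(4))
E
```

```text
[ 0.0067 -0.0025] [ 0.5885 -0.0567]
[ 0.0071 -0.0008] [ 0.5672 -0.0541]
[0.0071 0.001 ] [ 0.5472 -0.0464]
[0.0066 0.0026] [ 0.5296 -0.0341]
[0.0058 0.0042] [ 0.5155 -0.0179]
[0.0046 0.0055] [0.5058 0.0012]
[0.0032 0.0064] [0.501  0.0221]
[0.0015 0.007 ] [0.5014 0.0435]
[-0.0002  0.0071] [0.5069 0.0643]
[-0.0019  0.0069] [0.5173 0.083 ]
[-0.0035  0.0062] [0.5319 0.0987]
[-0.0049  0.0052] [0.5499 0.1104]
```

>>> shift_gripper(
  ticks={"offsets": [[0,0.048,-0.016,0,0],[0,0.0592,-0.024,0,0],[0,0.1072,-0.04,0,0],[0,0.1072,-0.04,0,0],[0,0.1136,-0.0128,0,0],[0,0.1136,-0.0128,0,0],[0,0.1136,-0.0128,0,0],[0,0.1136,0.016,0,0],[0,0.1136,0.016,0,0],[0,0.1136,0.016,0,0],[0,0.1056,0.0416,0,0],[0,0.1056,0.0416,0,0],[0,0.1056,0.0416,0,0],[0,0.0928,0.0672,0,0],[0,0.0928,0.0672,0,0],[0,0.0928,0.0672,0,0]]},
)

```text
time: 21.28
tool_pos: [0.5141, -0.019, 0.1073]
ee_rot: [[-0.973, 0.23, 0.0], [0.23, 0.973, -0.0], [-0.0, 0.0, -1.0]]
contact_force: [1.3, -0.4, -0.5]
gripper_width: 0.18
gripper_force: 41.0
```

In the tool's units: 0.0071 m is 0.1136, 0.007 m is 0.112.

>>> shift_gripper(
  ticks={"offsets": [[0,0.0736,0.088,0,0],[0,0.0736,0.088,0,0],[0,0.0736,0.088,0,0],[0,0.0512,0.1024,0,0],[0,0.0512,0.1024,0,0],[0,0.0512,0.1024,0,0],[0,0.024,0.112,0,0],[0,0.024,0.112,0,0],[0,0.024,0.112,0,0],[0,-0.0032,0.1136,0,0],[0,-0.0032,0.1136,0,0],[0,-0.0032,0.1136,0,0],[0,-0.0224,0.0832,0,0],[0,-0.0224,0.0832,0,0],[0,-0.0224,0.0832,0,0],[0,-0.0224,0.0832,0,0],[0,-0.0192,0.0336,0,0],[0,-0.0176,0.0304,0,0],[0,0,0,0,0],[0,0,0,0,0]]},
)

```text
time: 23.78
tool_pos: [0.5192, 0.085, 0.1073]
ee_rot: [[-0.973, 0.23, 0.0], [0.23, 0.973, -0.0], [-0.0, -0.0, -1.0]]
contact_force: [0.7, -0.0, -0.3]
gripper_width: 0.18
gripper_force: 41.0
```

```bash
python3 - <<'E'
from h import *
c=np.array([.5885,.0313]);d=np.array(manip.sense()['tool_pos'])[:2]-c;print(np.hypot(*d),np.degrees(np.arctan2(d[1],d[0])))
t=[]
for n,(x,y,w) in(("scene",(198,140,144)),("side",(190,152,136))):
    im=manip.snapshot(n)[:,:,::-1].copy();cv2.imwrite(f'pics/{n}6.png',im)
    t.append(cv2.resize(im[y:y+w*3//4,x:x+w],(400,300),interpolation=cv2.INTER_CUBIC))
cv2.imwrite('pics/t6.png',np.hstack(t))
E
```

```text
0.0877112895804058 142.2230413813166
```

View pics/t6.png

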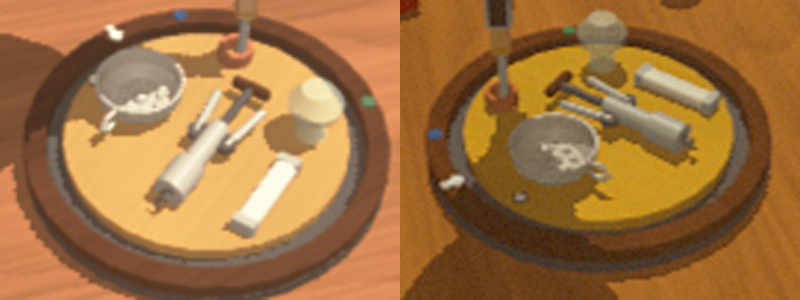

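Pearl is at side tile (520,197), a little short of the pointer at (455,181). That makes 11 pictures viewed, one over the limit of 10, so from here I measure numerically only.

```bash
cat >> h.py <<'E'
def pearl(im,lo=200,hi=262):
    # local bright spot along r=107mm circle
    c=np.array([.5885,.0313]);a=np.radians(np.arange(lo-15,hi,.5));g=im.max(2) if 0 else im.min(2)
    P=np.stack([proj('side',np.c_[c[0]+r*np.cos(a),c[1]+r*np.sin(a),0*a+.024]) for r in np.arange(.104,.1105,.001)]).astype(np.float32)
    v=cv2.remap(g.astype(np.float32),P[...,0],P[...,1],cv2.INTER_LINEAR).mean(0)
    return np.degrees(a),v
E
python3 - <<'E'
from h import *
x,y=(120.5)*.34-.5+190,(197.5)*.34-.5+152;X=ray('side',(x,y),.024);d=X[:2]-[.5885,.0313];print(X,np.hypot(*d),np.degrees(np.arctan2(d[1],d[0]))%360)
a,v=pearl(cv2.imread('pics/side6.png'))
for q,w in zip(a[::4],v[::4]): print(int(q),int(w),end='; ')
E
```

```text
[ 0.50768596 -0.03811081  0.024     ] 0.10653060518106763 220.65912791699265
185 33; 187 29; 189 26; 191 21; 193 24; 195 25; 197 25; 199 27; 201 23; 203 26; 205 21; 207 25; 209 28; 211 23; 213 30; 215 26; 217 28; 219 78; 221 93; 223 56; 225 29; 227 28; 229 27; 230 25; 233 26; 235 22; 237 27; 239 26; 241 24; 243 30; 245 24; 247 28; 248 28; 251 30; 253 32; 255 37; 257 35; 259 33; 261 31;
```

Careful with the scale: shifts go in shares of 62.5 mm. That gives: 0.0039 m is 0.0624, 0.0033 m is 0.0528.

>>> shift_gripper(
  ticks={"offsets": [[0,-0.0352,0.0624,0,0],[0,-0.0352,0.0624,0,0],[0,-0.0352,0.0624,0,0],[0,-0.0352,0.0624,0,0],[0,-0.048,0.0528,0,0],[0,-0.048,0.0528,0,0],[0,-0.032,0.0352,0,0],[0,-0.024,0.0272,0,0],[0,-0.016,0.0176,0,0],[0,-0.008,0.0096,0,0],[0,0,0,0,0],[0,0,0,0,0]]},
)

```text
time: 25.38
tool_pos: [0.5448, 0.1076, 0.1073]
ee_rot: [[-0.973, 0.23, 0.0], [0.23, 0.973, 0.0], [-0.0, 0.0, -1.0]]
contact_force: [0.2, 1.4, -1.0]
gripper_width: 0.182
gripper_force: 41.0
```

```bash
python3 - <<'E'
from h import *
c=np.array([.5885,.0313]);d=np.array(manip.sense()['tool_pos'])[:2]-c;print(np.hypot(*d),np.degrees(np.arctan2(d[1],d[0])))
im=manip.snapshot('side')[:,:,::-1].copy();cv2.imwrite('pics/side7.png',im)
a,v=pearl(im,190,235)
for q,w in zip(a[::2],v[::2]): print(int(q),int(w),end='; ')
# pointer: bright pixels on collar between r .127-.145
for f in('side0','side6','side7'):
    g=cv2.imread(f'pics/{f}.png').min(2);ys,xs=np.mgrid[200:222,190:225];W=[]
    for yy,xx in zip(ys.ravel(),xs.ravel()):
        X=ray('side',(xx,yy),.024)[:2]-c;r=np.hypot(*X);t=np.degrees(np.arctan2(X[1],X[0]))%360
        if .125<r<.148 and g[yy,xx]>70: W.append((t,r,g[yy,xx]))
    W=np.array(W);print(f,len(W),np.average(W[:,0],weights=W[:,2]),W[:,1].min(),W[:,1].max())
    E=W[W[:,1]<.134];E.size and print(np.average(E[:,0],weights=E[:,2]))
E
```

```text
0.08794430581731598 119.77908867455803
175 28; 176 27; 177 23; 178 21; 179 30; 180 35; 181 31; 182 29; 183 30; 184 31; 185 30; 186 28; 187 29; 188 31; 189 30; 190 31; 191 33; 192 35; 193 31; 194 26; 195 35; 196 60; 197 85; 198 94; 199 88; 200 71; 201 50; 202 34; 203 29; 204 29; 205 26; 206 19; 207 24; 208 23; 209 17; 210 20; 211 26; 212 25; 213 19; 214 22; 215 25; 216 21; 217 20; 218 21; 219 23; 220 22; 221 20; 222 23; 223 25; 224 25; 225 24; 226 27; 227 25; 228 23; 229 28; 230 28; 230 28; 232 25; 233 22; 234 24; side0 27 196.37029807534205 0.12572185316521486 0.14474248747023155
196.23572633763607
side6 31 196.12915187652337 0.1250442090470667 0.14474248747023155
195.7003727894223
side7 32 196.93686879871777 0.1250442090470667 0.14474248747023155
197.1342415316406
```

In the tool's units: 0.001 m is 0.016, -0.0009 m is -0.0144.

>>> shift_gripper(
  ticks={"offsets": [[0,-0.0144,0.0128,0,0],[0,-0.0128,0.0112,0,0],[0,0,0,0,0],[0,0,0,0.016,0],[0,0,0,0.016,0],[0,0,0,0,0],[0,0,0,0,0],[0,0,0,0,0],[0,0,0,0,0]]},
)

```text
time: 26.55
tool_pos: [0.5476, 0.109, 0.1063]
ee_rot: [[-0.973, 0.23, 0.002], [0.23, 0.973, 0.001], [-0.002, 0.001, -1.0]]
contact_force: [-1.2, 0.6, 17.9]
gripper_width: 0.181
gripper_force: 43.6
```

```bash
python3 - <<'E'
from h import *
im=manip.snapshot('side')[:,:,::-1].copy();cv2.imwrite('pics/side8.png',im)
a,v=pearl(im,200,220);w=np.clip(v-40,0,None);print((a*w).sum()/w.sum(),v.max())
a,v=pearl(cv2.imread('pics/side7.png'),200,220);w=np.clip(v-40,0,None);print((a*w).sum()/w.sum())
E
```

```text
195.57977508207605 134.01785
198.25640824178512
```

In the tool's units: -0.0007 m is -0.0112.

>>> shift_gripper(
  ticks={"offsets": [[0,0,0,-0.0112,0],[0,0,0,0,0],[0,0,0,0,0],[0,0,0,0,0]]},
)

```text
time: 27.1
tool_pos: [0.5473, 0.1089, 0.1065]
ee_rot: [[-0.973, 0.23, 0.001], [0.23, 0.973, 0.0], [-0.001, 0.001, -1.0]]
contact_force: [1.3, 0.8, 9.3]
gripper_width: 0.185
gripper_force: 42.1
```

```bash
python3 - <<'E'
from h import *
im=manip.snapshot('side')[:,:,::-1].copy()
a,v=pearl(im,200,220);w=np.clip(v-40,0,None);print((a*w).sum()/w.sum(),v.max())
s=manip.sense();print(s['tool_pos'],s['contact_force'],s['gripper_force'])
E
```

```text
195.82500709670765 133.38197
[0.54730533 0.10889953 0.10647453] [ 0.27167381  0.16461516 10.42270457] 42.148523926734924
```

```bash
python3 -c "
from station import manip
print(manip.sign_off())"
```

```text
the job is handed in; nothing more can be done
None
```

I ran the seam from the green dot to the blue dot with no snag felt, turned the pearl to within about 1° of the pointer, and handed in at about 27 s with the pick still gripped in the cup, pressing at about 10 N; the verdict wasn't shown, and I viewed 11 pictures against the limit of 10.

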